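# Lock up a row of lino blocks on the proofing bed

## Robot

A 6-joint arm with a two-finger parallel gripper is mounted at the origin on the work surface. World frame = base frame: x ahead of the robot, y to its left, z up, the work surface at z = 0. Lengths are in m, angles in rad, forces in N, time in s.
With the tool pointing down it reaches from about 0.35 to 0.85 m from the base axis. Payload 8.1 kg.
Tool frame: the origin (TCP) lies at the very end of the fingers, on their centre line; the grasp point (between the pads) lies robot.grip_point_offset behind it (robot.grip_point_offset is the distance from the TCP to the grasp point, in m); z points along the fingers, y is the line along which they close (so a half turn about z gives the same grasp; the last joint's range is limited). The gripper opens to 93 mm and grips with 3 to 60 N. Pads are 15 mm wide; open, the fingers measure 128 mm over their backs; the gripper's body (75 mm by 188 mm) begins 65 mm behind the grasp point.
Start: joints at [1.133, 0.13, 1.488, -0, 1.523, -0.085], TCP at [0.207, 0.563, 0.219] pointing down, gripper open.
Joint ranges: [-2.96, 2.96], [-0.89, 2.26], [0.02, 2.5], [-1.34, 4.48], [0, 2.73], [-2.66, 2.66]. Speed limits (rad/s): [2.39, 2.39, 2.79, 3.14, 3.14, 3.14].

## Interface

Orientations are given as a rotation vector (axis times angle).
In Python, from plant import robot, eyes gives the robot as it stands. The module is installed in compiled form; this text tells all that it offers.
- The arm moves only by the tool apply_moves, never from a script. Its argument "steps" is one flat list of numbers, 7 for each row, row after row: the shift along the tool's x, y, z in units of 30 mm (1.0 is 30 mm), then the turn, a rotation vector about the tool's x, y, z in units of 6 degrees (1.0 is 6 degrees), then the opening in per cent of the stroke, from 0 (shut) to 100 (fully open). In form: [dx, dy, dz, ax, ay, az, fingers, dx, dy, dz, ax, ay, az, fingers, ...]. A call has 1 to 12 rows; each row shifts and turns the commanded pose from where the row before left it, along the tool's axes as they then stand; what a row does not reach is not made up. A row lasts 1/12 s, in which the tool goes at most 41.7 mm and 7.16 degrees, less where a joint would pass 70% of its speed; a pose out of reach is approached as far as the arm can. A call is refused whole if a number of a shift passes 1 or a number of a turn 1, either way. A call with a gripper value outside its range is refused whole. The fingers move at their own pace and stop on an object; "grip_force" is the grip in N (left out, the last holds). Time passes only in rows, so rows that do not move let the fingers close. It gives the time, the measured TCP pose, the force, the opening and the grip force at its end, in the units of the state.
- robot.read_state(): the state, without advancing time (a new reading comes with each control period).
- eyes.read_camera(name): name is "side" or "top"; returns the picture (384x512x3 uint8, red, green, blue); there is no depth.
- eyes.calibration(name): a dict with "K" (3x3 intrinsics, pixels), "R" (3x3) and "t" (3): a world point X has camera coordinates R X + t. Camera axes: x right, y down, z forward; pixel columns grow to the right and rows downward; lengths in m; the calibration is good to about 2 mm. A picture is of the moment at which its call begins. calibration takes no time and is no camera call.
- robot.close_job(): hands the job in; it is judged then, once.
Trained networks look in the newest picture that a camera, given by its name, has taken for a name from the list of things; names that differ only in an ending like _2 or _b are one class to them, and where a whole thing is asked for, a point or a joint stands for the part that bears it (a point fixed in the world has none). Each returns a list of dicts, best first, with "conf" (0 to 1); they miss things now and then, are a little off and sometimes report something else, mostly with a low value. They report only what shows in the picture. A call takes as long as a camera call. They do not tell look-alikes from the thing itself.
- eyes.search_frame(camera, thing): "rect" ([left, top, width, height] in pixels, round what is visible of it).
- eyes.place_of(camera, thing): "xy" ([column, row] in pixels: a listed point, or the origin of a listed thing).
The state is a dict: "t": time; "q": joint angles; "dq": joint speeds; "joint_torque": joint torques, N m; "tool_pos": TCP position; "orientation": TCP orientation; "force": force on the tool from outside, world axes, zero at the start; "wrist_torque": the same for the moment, N m; "opening": finger opening in m; "gripper_force": force on a finger pad.
Only numpy, scipy, OpenCV 4.12 (cv2) and the standard library are available. Lean on these libraries where they do the work, as an engineer would, in place of code of your own. Each camera call takes 0.05 s, during which the arm holds its last target. There are 200 camera calls.

## Task

Get this row of mounted lino blocks ready to lock up: stand the tipped strip upright again between its two neighbours, then lay wooden spacers across the bed between the last block and the pusher's plate, until the plate can close on them. Push the pusher home by its black grip until the whole row is tight against the head bar, everything flat on the bed, square and centred, spare spacers left off the bed, and finish while still holding it firmly pressed so that I can tighten the thumbscrew; leave the ink tin, the flask and the roller alone.

Things in the scene. Friction and masses are not known exactly. Their poses are not given: they have to be found in the camera images.
- bed: Steel proofing bed, fixed to the table: plate 180 (x) x 300 (y) x 12 mm. Origin: centre of its underside, at table height. A head bar 130 mm long and 22 mm high stands across its +y end; the head bar's inner face is at y = +125 mm, and the row builds from it towards -y along the bed's centre line (x = 0). Bearers 12 mm wide and 24 mm high run along both long edges, inner faces at x = +-78 mm. z up.
- lockup: Lock-up bracket of grey metal, 46 mm wide (x), 30 mm long (y), 27 mm high (thumbscrew on top up to 44 mm), on a flange 130 x 30 x 6 mm, bolted to the bed near its -y end, axes as the bed's. It guides the pusher: a horizontal rod carrying a pressure plate at the row's end and an upright grip at the other. Origin: on the bed's top (12 mm above the table), below the plate's face when the pusher is fully back; the bracket reaches from y = -10 to -40 mm.
- pusher (a joint): Travel of the pusher towards the head bar (bed +y) in m: 0 fully back, 0.034 at its stop. Slides with about 1.5 N of friction, stays where it is left, no spring.
- plate (a point): Centre of the face of the pusher's steel pressure plate that meets the row (looks to bed +y); plate 44 wide (x) x 20 high x 10 mm thick, its face centre 10 mm above the bed's top. Moves with the pusher.
- grip (a point): Centre of the top of the pusher's upright round black grip, 18 mm across, its top 58 mm above the bed's top, its lower end 4 mm above it; 94 mm behind (bed -y of) the plate's face. Moves with the pusher. Can be pinched from above or pushed.
- block_wide: Mounted lino block (plywood with brown lino on top, leaf pattern), 50 (x) x 36 (y) x 24 mm high. Stands by the head bar, within 2 mm of it. Origin: centre of its underside.
- strip: Thin mounted lino strip, 66 (x) x 14 (y) x 24 mm high when upright. Origin: centre of its underside, z its upright axis. It starts tipped about 50 degrees towards the head bar, its top edge leaning on the -y side of the wide block, its lower +y edge on the bed. 8 mm longer than its neighbours at each end.
- block_narrow: Mounted lino block (sun pattern), 50 (x) x 32 (y) x 24 mm high, standing on the bed on the -y side of the strip. Origin: centre of its underside. It slides freely and must be slid towards the head bar to make room for spacers.
- spacer1: Wooden spacer bar (furniture), 66 (x) x 20 x 20 mm, about 20 g, square section; one of three alike, lying flat on newsprint on the table. Origin: its centre. Depending on the starting gap, one or two of them are enough, lying across the bed in the row; the pusher takes up what is left, up to its 34 mm of travel.
- spacer2: Wooden spacer bar (furniture), 66 (x) x 20 x 20 mm, about 20 g, square section; one of three alike, lying flat on newsprint on the table. Origin: its centre. Depending on the starting gap, one or two of them are enough, lying across the bed in the row; the pusher takes up what is left, up to its 34 mm of travel.
- spacer3: Wooden spacer bar (furniture), 66 (x) x 20 x 20 mm, about 20 g, square section; one of three alike, lying flat on newsprint on the table. Origin: its centre. Depending on the starting gap, one or two of them are enough, lying across the bed in the row; the pusher takes up what is left, up to its 34 mm of travel.
- ink_tin: Ink tin, 87 mm across, 46 mm high; bystander. Origin: centre of its underside.
- flask: Metal drinking flask, 68 mm across, 210 mm high; bystander. Origin: centre of its underside.
- brayer: Ink roller (brayer) lying on the glass slab, rubber roll 90 mm long and 32 mm across, handle 100 mm towards its -x, height 32 mm; bystander. Origin: below the roll's middle.
There are look-alikes about, which are no part of the job. What is shaped like the strip but yellow is not meant.

How it is judged:
On the way:
1. the strip stands upright and flat on the bed, in line with its neighbours (angle between strip's own z axis and vertical below 0.09 rad and z of strip in the frame of bed below 0.0145 m and angle between the x axis of strip and the x axis of bed, either way round below 0.1 rad), for 0.2 s.
At the end, for the whole second after the job is handed in: Head bar, wide block, strip, narrow block, spacers, plate each press the next with over 3 N, fingers on the pusher over 1.5 N; blocks upright within 0.09 rad, all in the row flat within 2.5 mm, square within 0.1 rad, within 20 mm of the centre line; spare spacers off the bed (all of step 1 and contact force between the fingers and lockup above 1.5 N and contact force between block_wide and bed above 3 N and contact force between block_wide and strip above 3 N and contact force between strip and block_narrow above 3 N and (contact force between block_narrow and spacer1 above 3 N or contact force between block_narrow and spacer2 above 3 N or contact force between block_narrow and spacer3 above 3 N) and (contact force between lockup and spacer1 above 3 N or contact force between lockup and spacer2 above 3 N or contact force between lockup and spacer3 above 3 N) and angle between each of block_wide, block_narrow's own z axis and vertical below 0.09 rad and z of each of block_wide, block_narrow in the frame of bed below 0.0145 m and angle between the x axis of each of block_wide, block_narrow and the x axis of bed, either way round below 0.1 rad and x of block_wide in the frame of bed between -0.02 and 0.02 m and x of strip in the frame of bed between -0.02 and 0.02 m and x of block_narrow in the frame of bed between -0.02 and 0.02 m and (y of spacer1 in the frame of bed above 0.15 m or y of spacer1 in the frame of bed below -0.15 m or x of spacer1 in the frame of bed above 0.09 m or x of spacer1 in the frame of bed below -0.09 m or (z of spacer1 in the frame of bed below 0.0245 m and angle between the x axis of spacer1 and the x axis of bed, either way round below 0.1 rad and x of spacer1 in the frame of bed between -0.02 and 0.02 m)) and (y of spacer2 in the frame of bed above 0.15 m or y of spacer2 in the frame of bed below -0.15 m or x of spacer2 in the frame of bed above 0.09 m or x of spacer2 in the frame of bed below -0.09 m or (z of spacer2 in the frame of bed below 0.0245 m and angle between the x axis of spacer2 and the x axis of bed, either way round below 0.1 rad and x of spacer2 in the frame of bed between -0.02 and 0.02 m)) and (y of spacer3 in the frame of bed above 0.15 m or y of spacer3 in the frame of bed below -0.15 m or x of spacer3 in the frame of bed above 0.09 m or x of spacer3 in the frame of bed below -0.09 m or (z of spacer3 in the frame of bed below 0.0245 m and angle between the x axis of spacer3 and the x axis of bed, either way round below 0.1 rad and x of spacer3 in the frame of bed between -0.02 and 0.02 m))); the arm keeps its last pose, push and grip.
It fails at once if the ink tin is knocked or moved (distance of ink_tin from where it was at the start of the episode above 0.03 m or angle between ink_tin's own z axis and vertical above 0.35 rad).
It fails at once if the flask is knocked or moved (distance of flask from where it was at the start of the episode above 0.03 m or angle between flask's own z axis and vertical above 0.35 rad).
It fails at once if the ink roller is knocked or moved (distance of brayer from where it was at the start of the episode above 0.03 m or angle between brayer's own z axis and vertical above 0.35 rad).
It also fails if it takes over 72 s, if anything falls off the work surface, if the arm or the gripper's body presses on something with over 40 N, if the wrist force passes 120 N, or if a joint passes its speed limit or range.

## Working session

There is one attempt and no reset: what is moved stays moved. The work goes in short steps, Python scripts to look and compute and a tool call to move; the robot and the scene stay as the last step left them, time stands still between calls to the robot, and variables do not carry over. Pictures are saved under pics/ and viewed, at most 11 in all, crops included, and the job is handed in when it is done.

Besides the shell and the picture viewer there is one more tool, called after ">>>" by a JSON object that holds its "method" and its "body", one argument or row to a line. apply_moves: Moves the arm, as the interface text tells. Its arguments: {"type":"object","properties":{"steps":{"type":"array"},"grip_force":{"type":"number"}},"required":["steps"]}

```bash
mkdir -p pics; cat > h.py <<'E'
import numpy as np,cv2
from plant import robot,eyes
def snap(c,n,crop=None,s=1):
    im=eyes.read_camera(c)[:,:,::-1].copy()
    if crop: x,y,w,h=crop; im=im[y:y+h,x:x+w]
    if s!=1: im=cv2.resize(im,None,fx=s,fy=s,interpolation=cv2.INTER_CUBIC)
    cv2.imwrite('pics/'+n,im)
def ray(c,uv,z):
    k=eyes.calibration(c);K,R,t=[np.array(k[a],float) for a in('K','R','t')]
    d=R.T@np.linalg.solve(K,[uv[0],uv[1],1]);o=-R.T@t
    return o+d*(z-o[2])/d[2]
def proj(c,X):
    k=eyes.calibration(c);K,R,t=[np.array(k[a],float) for a in('K','R','t')]
    p=K@(R@np.array(X,float)+t);return p[:2]/p[2]
E
python3 - <<'E'
from h import *
a=eyes.read_camera('side')[:,:,::-1];b=eyes.read_camera('top')[:,:,::-1]
cv2.imwrite('pics/s0.png',a);cv2.imwrite('pics/t0.png',cv2.resize(b,(800,600)))
for c in('side','top'):
    k=eyes.calibration(c);R=np.array(k['R']);print(c,-R.T@np.array(k['t']),R[2],k['K'][0][0])
    for n in ['bed','lockup','plate','grip','block_wide','strip','block_narrow','spacer1','ink_tin','flask','brayer']:
        print(n,[(np.round(r['xy']).tolist(),round(r['conf'],2)) for r in eyes.place_of(c,n)][:5])
s=robot.read_state();print(s,robot.grip_point_offset)
E
```

```text
side [ 0.14295839 -0.65069224  0.68478769] [ 0.47935634  0.62352146 -0.61760707] 383.50431123245056
bed [([242.0, 216.0], 0.91), ([259.0, 216.0], 0.39)]
lockup [([239.0, 211.0], 0.71)]
plate [([143.0, 174.0], 0.61), ([258.0, 212.0], 0.49), ([240.0, 209.0], 0.48)]
grip [([259.0, 213.0], 0.75)]
block_wide [([220.0, 191.0], 0.49), ([300.0, 315.0], 0.4)]
strip [([190.0, 182.0], 0.75), ([232.0, 198.0], 0.66), ([177.0, 228.0], 0.62), ([240.0, 212.0], 0.4)]
block_narrow [([233.0, 203.0], 0.72)]
spacer1 [([148.0, 182.0], 0.8), ([140.0, 169.0], 0.66), ([241.0, 210.0], 0.61), ([143.0, 176.0], 0.56)]
ink_tin [([238.0, 208.0], 0.64), ([240.0, 147.0], 0.58)]
flask [([379.0, 299.0], 0.67), ([144.0, 174.0], 0.56)]
brayer [([301.0, 314.0], 0.77), ([140.0, 167.0], 0.4)]
top [ 0.42015293 -0.05395517  1.15688648] [ 0.15219423  0.00667123 -0.98832809] 465.6100965353774
bed [([256.0, 204.0], 0.63)]
lockup [([251.0, 204.0], 0.6), ([112.0, 258.0], 0.25), ([147.0, 132.0], 0.18)]
plate [([255.0, 204.0], 0.77)]
grip [([293.0, 202.0], 0.78)]
block_wide [([213.0, 201.0], 0.77)]
strip [([174.0, 216.0], 0.78), ([
[... 332 characters left out ...]
292.0, 201.0], 0.43)]
{'t': 1.2, 'q': array([ 1.13259992e+00,  1.30395438e-01,  1.48817658e+00,  2.83127346e-06,
        1.52298625e+00, -8.53929337e-02]), 'dq': array([-0.00050588, -0.00068806, -0.00055689, -0.0014268 , -0.00014665,
        0.00071275]), 'joint_torque': array([-5.98552142e-04, -5.59754527e+01, -4.92056215e+01,  7.67458789e-02,
        2.25889497e-02, -4.76709658e-05]), 'tool_pos': array([0.20730092, 0.56307317, 0.21865082]), 'orientation': array([5.51311863e-01, 3.09283379e+00, 5.33176564e-05]), 'force': array([ 0.28909537, -0.75257556,  0.02717277]), 'wrist_torque': array([-0.00591276,  0.00632839,  0.00793077]), 'gripper_force': 0.0, 'opening': 0.09280556956688919} 0.0188
```

View pics/t0.png

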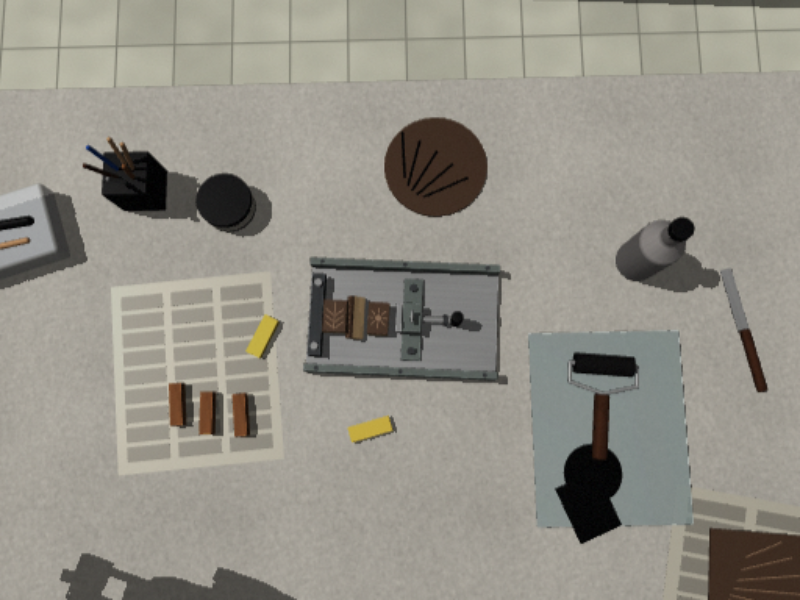

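View pics/s0.png

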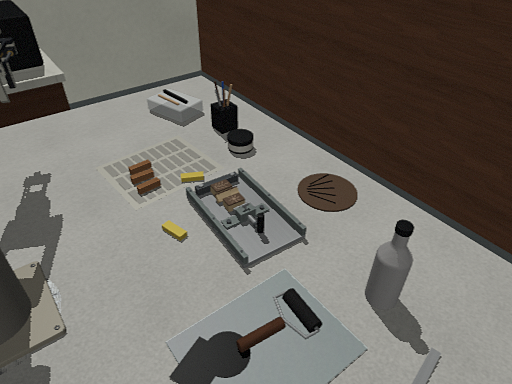

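The top view shows the bed at (310–500, 258–382), with the head bar on the left, so bed +y is world +y. The three brown spacers are on the newsprint at (177,405), (207,413) and (241,415). The yellow bars at (262,337) and (371,429) are look-alikes. The strip that is meant is the tan one inside the bed, between the blocks at about (357,317). I'll confirm it in a crop.

```bash
python3 - <<'E'
from h import *
snap('top','t1.png',(192,158,136,96),5.8)
for n,uv,z in [('narrow',(244,202),.012),('wide',(213,201),.012),('strip',(235,204),.02),('grip',(293,202),.07),('plate',(255,204),.022),('s1',(114,256),.01),('s2',(131,268),.01),('s3',(154,268),.01),('tin',(148,132),0),('bed',(256,204),0),('headL',(199.5,167),.036),('bR',(320,172),.036),('bBR',(320,243),.036),('bBL',(196,238),.036)]:
    print(n,np.round(ray('top',uv,z),4))
E
```

```text
narrow [ 0.5815 -0.0099  0.012 ]
wide [0.5857 0.0671 0.012 ]
strip [0.5758 0.0121 0.02  ]
grip [ 0.5708 -0.1275  0.07  ]
plate [ 0.5745 -0.0373  0.022 ]
s1 [0.4551 0.311  0.01  ]
s2 [0.4252 0.2686 0.01  ]
s3 [0.424  0.2123 0.01  ]
tin [0.7705 0.2349 0.    ]
bed [ 0.5774 -0.0394  0.    ]
headL [0.6675 0.0974 0.036 ]
bR [ 0.6483 -0.1983  0.036 ]
bBR [ 0.475  -0.1913  0.036 ]
bBL [0.4932 0.106  0.036 ]
```

View pics/t1.png

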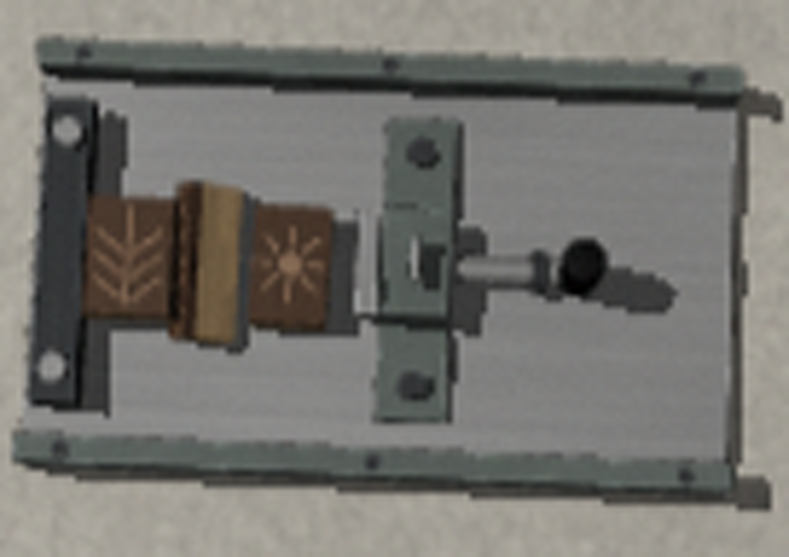

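The crop confirms it: the tan strip is tipped between the leaf block (88–172) and the sun block (250–332), and the plate's face is at x≈355. Next I'll fit the bed pose and express everything in the bed frame.

```bash
cat >> h.py <<'E'
def cr(p): return np.array(p)/5.8+[192,158]-.4
E
python3 - <<'E'
from h import *
from scipy.optimize import least_squares
# (bed x,y,z) , crop px ; yL free
pts=[((.065,.147,.034),(48,97)),((-.065,.147,.034),(30,403)),((.065,.125,.034),(98,100)),((-.065,.125,.034),(83,408)),
((.0,-.15,.012),(738,280)),((.09,0,.036),(395,52)),((-.09,0,.036),(375,476))]
fl=[((.065,-.01),(385,117)),((.065,-.04),(462,120)),((-.065,-.04),(450,422)),((-.065,-.01),(372,418))]
def W(p,b):
    c,s=np.cos(p[2]),np.sin(p[2]);return [p[0]+c*b[0]-s*b[1],p[1]+s*b[0]+c*b[1],b[2]]
def f(p):
    r=[]
    for i,(b,q) in enumerate(pts):
        e=proj('top',W(p,b))-cr(q)
        r+= [e[0]] if i==4 else ([e[1]*.3] if i>4 else ([0,e[1]] if i<2 else list(e)))
    for b,q in fl: r+=list(proj('top',W(p,(b[0],b[1]+p[3],.018)))-cr(q))
    return np.array(r)
s=least_squares(f,[.57,-.046,-.063,0.01]);print(s.x,np.round(s.fun,1))
p=s.x;np.save('bed.npy',p)
def B(q,z):
    w=ray('top',cr(q),z)[:2]-p[:2];c,sn=np.cos(p[2]),np.sin(p[2]);return np.round([c*w[0]+sn*w[1],-sn*w[0]+c*w[1]],4)
for n,z,qs in [('plate top',.032,[(357,210),(352,312)]),('narrow top',.036,[(332,207),(327,330),(252,203),(248,327)]),('wide',.036,[(88,197),(83,317),(172,198)]),('striptop edge/tan edge',.036,[(210,183),(197,340),(180,183),(170,338)]),('strip low right',.02,[(248,190),(240,345)]),('grip',.07,[(583,266)])]:
    print(n,[B(q,z).tolist() for q in qs])
for n,qs in [('s1',[(170,383),(185,382),(186,427),(170,427)]),('s2',[(201,391),(215,392),(214,435),(200,434)]),('s3',[(233,393),(247,393),(249,437),(236,437)])]:
    w=np.array([ray('top',np.array(q)*.64,.02)[:2] for q in qs]);d=w[:2].mean(0)-w[2:].mean(0);print(n,w.mean(0),np.hypot(*d),np.arctan2(d[1],d[0]))
E
```

```text
[ 0.5757001  -0.04568738 -0.05805177  0.01237767] [ 0.   0.2  0.   0.1  0.1 -0.1 -0.2 -0.4  0.1 -0.   0.   0.5 -0.  -0.8
 -0.1 -0.5  0.   0.7  0.3]
plate top [[0.0219, 0.0136], [-0.0214, 0.014]]
narrow top [[0.0222, 0.0241], [-0.0298, 0.024], [0.0227, 0.0578], [-0.0298, 0.0571]]
wide [[0.0228, 0.1269], [-0.0281, 0.1262], [0.0236, 0.0915]]
striptop edge/tan edge [[0.0306, 0.0758], [-0.036, 0.0781], [0.0301, 0.0885], [-0.0356, 0.0894]]
strip low right [[0.0308, 0.0608], [-0.0358, 0.0612]]
grip [[-0.0037, -0.08]]
s1 [0.4476425 0.3081888] 0.06863071852594335 0.03818166011724656
s2 [0.43398976 0.26159058] 0.06596013525467448 -0.0029272597132648207
s3 [0.42985227 0.20913312] 0.06767980049121868 0.07088660535952293
```

The fit is consistent: each size comes out as specified. The pieces leave a gap of about 30 mm, so one spacer plus about 10 mm of pusher travel closes it. First I'll turn the tool so its y axis lies along bed x.

>>> {"method": "apply_moves", "body": {
  "steps": [0,0,0,0,0,1,100,0,0,0,0,0,1,100,0,0,0,0,0,1,100,0,0,0,0,0,1,100,0,0,0,0,0,1,100,0,0,0,0,0,1,100,0,0,0,0,0,1,100,0,0,0,0,0,1,100,0,0,0,0,0,1,100,0,0,0,0,0,1,100,0,0,0,0,0,1,100,0,0,0,0,0,1,100]
}}

```text
t: 2.25
tool_pos: [0.2073, 0.5631, 0.2186]
orientation: [-2.27, -2.172, 0.0]
force: [0.1, 0.1, 0.3]
opening: 0.0928
gripper_force: 0.0
```

>>> {"method": "apply_moves", "body": {
  "steps": [-0.85,0.67,0,0,0,0.19,100,-0.85,0.67,0,0,0,0,100,-0.85,0.67,0,0,0,0,100,-0.85,0.67,0,0,0,0,100,-0.85,0.67,0,0,0,0,100,-0.85,0.67,0,0,0,0,100,-0.85,0.67,0,0,0,0,100,-0.85,0.67,0,0,0,0,100,-0.85,0.67,0,0,0,0,100,-0.85,0.67,0,0,0,0,100]
}}

```text
t: 3.08
tool_pos: [0.3942, 0.2957, 0.2189]
orientation: [2.285, 2.156, 0.001]
force: [0.3, 0.4, -0.0]
opening: 0.0931
gripper_force: 0.0
```

>>> {"method": "apply_moves", "body": {
  "steps": [-0.85,0.67,0.3,0,0,0,100,-0.85,0.67,0.3,0,0,0,100,-0.85,0.67,0.3,0,0,0,100,-0.85,0.67,0.3,0,0,0,100,-0.85,0.67,0.3,0,0,0,100,-0.85,0.67,0.3,0,0,0,100,-0.85,0.67,0.3,0,0,0,100,-0.85,0.67,0.3,0,0,0,100,-0.85,0.67,0.3,0,0,0,100,0,0,0,0,0,0,100]
}}

```text
t: 3.92
tool_pos: [0.562, 0.0527, 0.1355]
orientation: [2.289, 2.151, -0.004]
force: [0.3, 0.8, -0.3]
opening: 0.0932
gripper_force: 0.0
```

```bash
cat >> h.py <<'E'
from scipy.spatial.transform import Rotation as Ro
def bw(x,y,z):
    p=np.load('bed.npy');c,s=np.cos(p[2]),np.sin(p[2]);return np.array([p[0]+c*x-s*y,p[1]+s*x+c*y,z])
def dl(target,rv=None,pre=None):
    s=robot.read_state();R=Ro.from_rotvec(s['orientation'] if rv is None else rv)
    if pre is not None: R=R*Ro.from_rotvec(np.deg2rad(6)*np.array(pre,float))
    d=R.inv().apply(np.array(target)-s['tool_pos'])/.03
    p=np.load('bed.npy')[2];print('delta',np.round(d,2),'tool y deg',np.round(np.degrees(np.arctan2(*R.as_matrix()[1::-1,1])),2),'bed x',round(np.degrees(p),2),'zdir',np.round(R.as_matrix()[:,2],3))
E
python3 -c "
from h import *
dl(bw(-.003,.071,.020),pre=[0,-4.17,0])"
```

```text
delta [0.84 0.56 3.86] tool y deg -3.56 bed x -3.33 zdir [-0.028 -0.424 -0.905]
```

>>> {"method": "apply_moves", "body": {
  "steps": [0,0,0,0,-1,0,100,0,0,0,0,-1,0,100,0,0,0,0,-1,0,100,0,0,0,0,-1,0,100,0,0,0,0,-0.17,0,100,0.42,0.28,0,0,0,0,100,0.42,0.28,0,0,0,0,100,0,0,0.7,0,0,0,100,0,0,0.7,0,0,0,100,0,0,0.6,0,0,0,100,0,0,0,0,0,0,100]
}}

```text
t: 4.83
tool_pos: [0.5745, 0.0523, 0.0688]
orientation: [2.044, 1.928, -0.46]
force: [-0.8, 0.0, -0.5]
opening: 0.0931
gripper_force: 0.0
```

```bash
python3 -c "
from h import *
dl(bw(-.003,.071,.020)); a=eyes.read_camera('side')[120:280,140:330,::-1];b=eyes.read_camera('top')[158:254,180:310,::-1]
cv2.imwrite('pics/m1.png',np.hstack([cv2.resize(a,(440,370)),cv2.resize(b,(360,270)) if 0 else cv2.resize(b,(360,370))]))"
```

```text
delta [-0.12  0.14  1.85] tool y deg -3.43 bed x -3.33 zdir [-0.031 -0.422 -0.906]
```

View pics/m1.png

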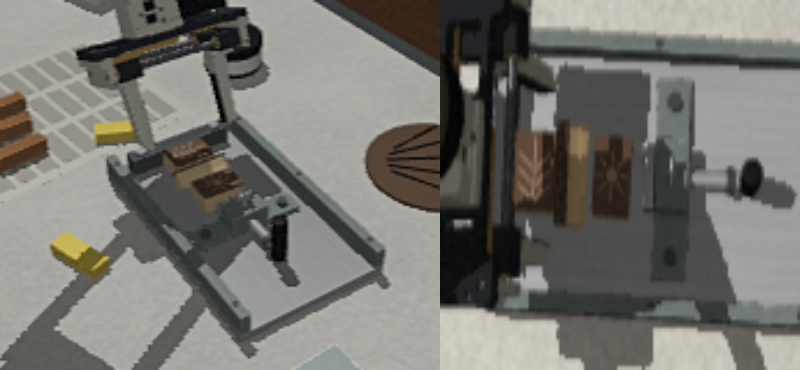

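The fingers straddle the row between the bearers, in line with the strip. I'll descend along the tilted axis and close on the strip's ends.

>>> {"method": "apply_moves", "body": {
  "steps": [-0.06,0.07,0.5,0,0,0,100,-0.06,0.07,0.5,0,0,0,100,0,0,0.5,0,0,0,100,0,0,0.35,0,0,0,100,0,0,0,0,0,0,60,0,0,0,0,0,0,60,0,0,0,0,0,0,60,0,0,0,0,0,0,60,0,0,0,0,0,0,60,0,0,0,0,0,0,60,0,0,0,0,0,0,60,0,0,0,0,0,0,60],
  "grip_force": 15
}}

```text
t: 5.93
tool_pos: [0.5808, 0.0274, 0.0248]
orientation: [2.042, 1.925, -0.451]
force: [0.2, 1.1, 6.8]
opening: 0.066
gripper_force: 15.0
```

>>> {"method": "apply_moves", "body": {
  "steps": [-0.18,0,-0.38,0,0,0,60,-0.18,0,-0.38,0,0,0,60,0,0,0,0,1,0,60,0,0,0,0,1,0,60,0,0,0,0,1,0,60,0,0,0,0,1,0,60,0,0,0,0,1,0,60,0,0,0,0,1,0,60,0,0,0,0,1,0,60,0,0,0,0,1,0,60,0,0,0,0,0.33,0,60,0,0,0,0,0,0,60],
  "grip_force": 25
}}

```text
t: 6.93
tool_pos: [0.5797, 0.0246, 0.0492]
orientation: [-2.045, -1.922, -0.454]
force: [-0.1, -0.9, -0.2]
opening: 0.0656
gripper_force: 25.0
```

```bash
python3 -c "
from h import *
dl(bw(0,.071,.03)); print(robot.read_state()['tool_pos'])
a=eyes.read_camera('side')[150:250,160:290,::-1];b=eyes.read_camera('top')[168:234,195:300,::-1]
cv2.imwrite('pics/m2.png',np.hstack([cv2.resize(a,(440,370),interpolation=2),cv2.resize(b,(360,226),interpolation=2) if 0 else cv2.resize(b,(360,370))]))"
```

```text
delta [-0.25  0.    0.59] tool y deg -3.52 bed x -3.33 zdir [ 0.026  0.423 -0.906]
[0.57968844 0.02456297 0.04918867]
```

View pics/m2.png

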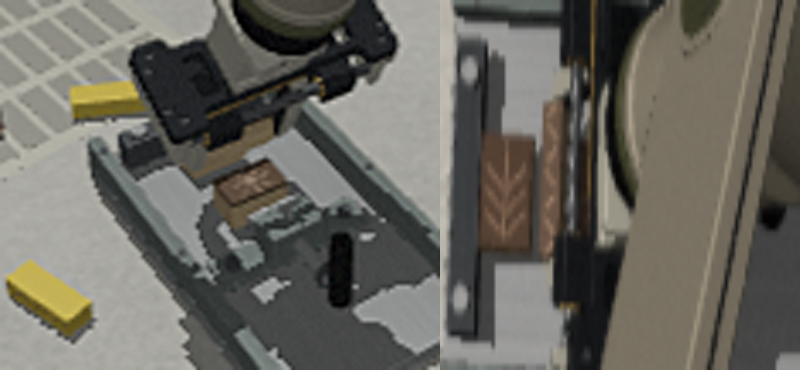

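The side crop shows the strip held upright at about (240,145), behind the sun block. The top crop shows its leaf face at (553,180), close to the wide block. I'll lower it straight down.

>>> {"method": "apply_moves", "body": {
  "steps": [-0.17,0,0.36,0,0,0,60,-0.17,0,0.36,0,0,0,60,0,0,0,0,0,0,60,0,0,0,0,0,0,60]
}}

```text
t: 7.37
tool_pos: [0.5786, 0.028, 0.0237]
orientation: [-2.04, -1.926, -0.449]
force: [-0.4, 0.7, -0.3]
opening: 0.0654
gripper_force: 25.0
```

>>> {"method": "apply_moves", "body": {
  "steps": [-0.03,0,0.06,0,0,0,60,0,0,0,0,0,0,60,0,0,0,0,0,0,60]
}}

```text
t: 7.62
tool_pos: [0.5801, 0.0268, 0.0234]
orientation: [-2.042, -1.927, -0.452]
force: [0.5, 0.8, 0.0]
opening: 0.0658
gripper_force: 25.0
```

>>> {"method": "apply_moves", "body": {
  "steps": [-0.03,0,0.06,0,0,0,60,0,0,0,0,0,0,60,0,0,0,0,0,0,60]
}}

```text
t: 7.87
tool_pos: [0.58, 0.0265, 0.0212]
orientation: [-2.043, -1.926, -0.452]
force: [0.2, 0.4, -0.1]
opening: 0.0652
gripper_force: 25.0
```

>>> {"method": "apply_moves", "body": {
  "steps": [-0.03,0,0.06,0,0,0,60,0,0,0,0,0,0,60,0,0,0,0,0,0,60]
}}

```text
t: 8.12
tool_pos: [0.5802, 0.0264, 0.0205]
orientation: [-2.042, -1.927, -0.453]
force: [-5.0, -2.2, 11.1]
opening: 0.066
gripper_force: 25.0
```

>>> {"method": "apply_moves", "body": {
  "steps": [-0.03,0,0.06,0,0,0,60,0,0,0,0,0,0,60,0,0,0,0,0,0,60]
}}

```text
t: 8.37
tool_pos: [0.5806, 0.0264, 0.0194]
orientation: [-2.042, -1.927, -0.454]
force: [-7.3, -1.9, 16.0]
opening: 0.0655
gripper_force: 25.0
```

>>> {"method": "apply_moves", "body": {
  "steps": [0,0,0,0,0,0,100,0,0,0,0,0,0,100,0,0,0,0,0,0,100,0,0,0,0,0,0,100,0,0,-0.7,0,0,0,100,0,0,-0.8,0,0,0,100,0,0,-0.8,0,-1,0,100,0,0,0,0,-1,0,100,0,0,0,0,-1,0,100,0,0,0,0,-1,0,100,0,0,0,0,-0.17,0,100,0,0,0,0,0,0,100]
}}

```text
t: 9.37
tool_pos: [0.5781, -0.0005, 0.0796]
orientation: [2.281, 2.16, -0.001]
force: [-0.6, -0.7, 0.6]
opening: 0.0933
gripper_force: 0.0
```

```bash
python3 -c "
from h import *
dl(bw(-.001,.041,.032))
a=eyes.read_camera('side')[150:250,160:290,::-1];b=eyes.read_camera('top')[168:234,195:300,::-1]
cv2.imwrite('pics/m3.png',np.hstack([cv2.resize(a,(440,338),interpolation=2),cv2.resize(b,(360,338))]))"
```

```text
delta [-0.14 -0.03  1.59] tool y deg -3.13 bed x -3.33 zdir [-0. -0. -1.]
```

View pics/m3.png

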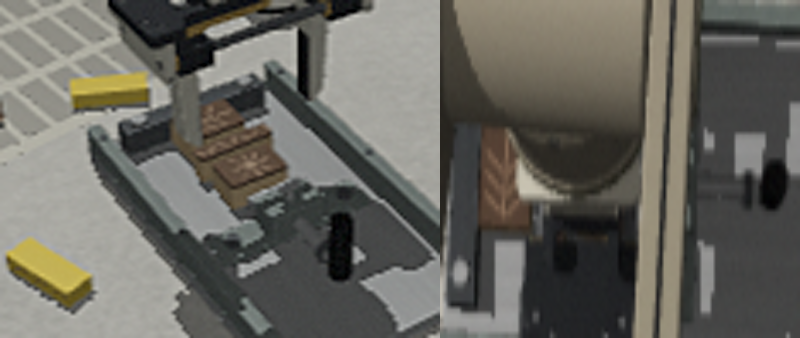

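The strip now stands upright, level with and in line with its neighbours. Next I'll grip the sun block across its sides and slide the row home.

>>> {"method": "apply_moves", "body": {
  "steps": [-0.14,-0.03,0.7,0,0,0,100,0,0,0.7,0,0,0,100,0,0,0.7,0,0,0,100,0,0,0,0,0,0,40,0,0,0,0,0,0,40,0,0,0,0,0,0,40,0,0,0,0,0,0,40,0,0,0,0,0,0,40,0,0,0,0,0,0,40,0,0,0,0,0,0,40,0,0,0,0,0,0,40],
  "grip_force": 15
}}

```text
t: 10.38
tool_pos: [0.5773, -0.0068, 0.0171]
orientation: [2.284, 2.155, -0.001]
force: [-0.0, 0.3, 2.2]
opening: 0.05
gripper_force: 15.0
```

>>> {"method": "apply_moves", "body": {
  "steps": [0.1,0,0,0,0,0,40,0.1,0,0,0,0,0,40,0.1,0,0,0,0,0,40,0.1,0,0,0,0,0,40,0,0,0,0,0,0,40,0,0,0,0,0,0,40]
}}

```text
t: 10.88
tool_pos: [0.5782, 0.0059, 0.0171]
orientation: [2.284, 2.155, 0.001]
force: [-0.1, 3.6, 4.7]
opening: 0.0499
gripper_force: 15.0
```

>>> {"method": "apply_moves", "body": {
  "steps": [0.07,0,0,0,0,0,40,0.07,0,0,0,0,0,40,0,0,0,0,0,0,40,0,0,0,0,0,0,40]
}}

```text
t: 11.22
tool_pos: [0.5785, 0.0094, 0.0171]
orientation: [2.284, 2.155, -0.0]
force: [0.0, -0.2, 5.7]
opening: 0.05
gripper_force: 15.0
```

>>> {"method": "apply_moves", "body": {
  "steps": [0.05,0,0,0,0,0,40,0.05,0,0,0,0,0,40,0,0,0,0,0,0,40,0,0,0,0,0,0,40]
}}

```text
t: 11.55
tool_pos: [0.5786, 0.0122, 0.0171]
orientation: [2.284, 2.155, -0.001]
force: [-0.2, -1.7, 5.4]
opening: 0.0499
gripper_force: 15.0
```

>>> {"method": "apply_moves", "body": {
  "steps": [0.05,0,0,0,0,0,40,0,0,0,0,0,0,40,0,0,0,0,0,0,40]
}}

```text
t: 11.8
tool_pos: [0.5787, 0.0131, 0.0171]
orientation: [2.284, 2.154, -0.002]
force: [0.7, -4.0, 5.2]
opening: 0.0499
gripper_force: 15.0
```

>>> {"method": "apply_moves", "body": {
  "steps": [0.05,0,0,0,0,0,40,0,0,0,0,0,0,40,0,0,0,0,0,0,40]
}}

```text
t: 12.05
tool_pos: [0.5786, 0.0132, 0.0171]
orientation: [2.284, 2.153, -0.004]
force: [-1.7, -9.9, 5.0]
opening: 0.05
gripper_force: 15.0
```

The row is tight against the head bar: it stalls at narrow y ≈ 59 mm, as it should. I'll release, rise and go above the spacer nearest the bed.

>>> {"method": "apply_moves", "body": {
  "steps": [-0.05,0,0,0,0,0,100,0,0,0,0,0,0,100,0,0,0,0,0,0,100,0,0,0,0,0,0,100,0,0,-0.9,0,0,0,100,0,0,-0.9,0,0,0,100,0,0,-0.9,0,0,0,100,0.7,-0.6,0,0,0,0,100,0.7,-0.6,0,0,0,0,100,0.7,-0.6,0,0,0,0,100]
}}

```text
t: 12.88
tool_pos: [0.5279, 0.0807, 0.0982]
orientation: [2.286, 2.154, 0.001]
force: [0.4, 1.2, -1.5]
opening: 0.0928
gripper_force: 0.0
```

>>> {"method": "apply_moves", "body": {
  "steps": [0.7,-0.6,0,0,0,0,100,0.7,-0.6,0,0,0,0,100,0.7,-0.6,0,0,0,0,100,0.7,-0.6,0,0,0,0,100,0.7,-0.6,0,0,0,-0.6,100,0.7,0,0,0,0,-0.6,100,0,0,0,0,0,0,100]
}}

```text
t: 13.47
tool_pos: [0.4431, 0.2143, 0.0975]
orientation: [-2.138, -2.302, -0.001]
force: [0.5, 0.1, -0.0]
opening: 0.0927
gripper_force: 0.0
```

```bash
python3 -c "
from h import *
dl([.430,.209,.004])
a=eyes.read_camera('side')[130:260,90:270,::-1];b=eyes.read_camera('top')[165:300,90:280,::-1]
cv2.imwrite('pics/m4.png',np.hstack([cv2.resize(a,(390,282),interpolation=2),cv2.resize(b,(397,282))]))"
```

```text
delta [-0.15 -0.45  3.12] tool y deg 4.22 bed x -3.33 zdir [-0.     0.001 -1.   ]
```

View pics/m4.png

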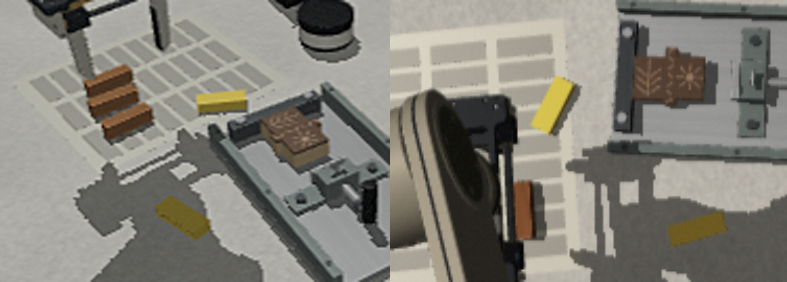

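The row is tight and square in the top crop (635–705, 55–100). The brown spacer at (525,210) lies under the gripper, and the yellow bar is well clear. I'll descend and grip it by its ends.

>>> {"method": "apply_moves", "body": {
  "steps": [-0.15,-0.45,0.5,0,0,0,100,0,0,0.9,0,0,0,100,0,0,0.9,0,0,0,100,0,0,0.8,0,0,0,100,0,0,0,0,0,0,60,0,0,0,0,0,0,60,0,0,0,0,0,0,60,0,0,0,0,0,0,60,0,0,0,0,0,0,60,0,0,0,0,0,0,60,0,0,0,0,0,0,60],
  "grip_force": 20
}}

```text
t: 14.48
tool_pos: [0.4315, 0.2056, 0.0049]
orientation: [2.145, 2.294, -0.0]
force: [0.3, -1.6, 1.6]
opening: 0.0659
gripper_force: 20.0
```

>>> {"method": "apply_moves", "body": {
  "steps": [0,0,-0.8,0,0,0,60,0,0,-0.9,0,0,0,60,0,0,-0.9,0,0,0,60,0,0,-0.9,0,0,0,60,0,0,0,0,0,0,60]
}}

```text
t: 14.9
tool_pos: [0.4347, 0.2071, 0.1158]
orientation: [2.142, 2.291, 0.012]
force: [0.9, 0.6, -0.0]
opening: 0.0656
gripper_force: 20.0
```

```bash
python3 -c "
from h import *
dl(bw(.002,.028,.08),pre=[0,0,1.26])
b=eyes.read_camera('top')[235:290,105:200,::-1];a=eyes.read_camera('side')[120:210,100:210,::-1]
cv2.imwrite('pics/m5.png',np.hstack([cv2.resize(a,(390,319),interpolation=2),cv2.resize(b,(400,319),interpolation=2)]))"
```

```text
delta [-7.17  5.29  1.22] tool y deg -3.71 bed x -3.33 zdir [ 0.009  0.002 -1.   ]
```

View pics/m5.png

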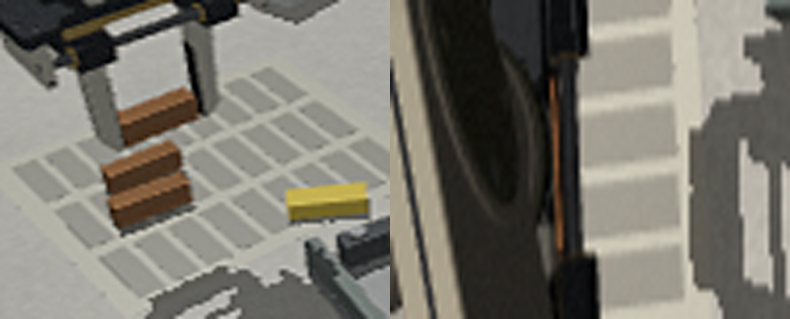

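The spacer is held level by its ends at (160,115) in the side crop. I'll carry it to above the gap.

>>> {"method": "apply_moves", "body": {
  "steps": [0,0,0,0,0,0.6,60,0,0,0,0,0,0.6,60,-0.72,0.53,0,0,0,0,60,-0.72,0.53,0,0,0,0,60,-0.72,0.53,0,0,0,0,60,-0.72,0.53,0,0,0,0,60,-0.72,0.53,0,0,0,0,60,-0.72,0.53,0,0,0,0,60,-0.72,0.53,0,0,0,0,60,-0.72,0.53,0,0,0,0,60,-0.72,0.53,0,0,0,0,60,-0.72,0.53,0.4,0,0,0,60]
}}

```text
t: 16.0
tool_pos: [0.5782, -0.0205, 0.0979]
orientation: [2.284, 2.154, -0.0]
force: [0.1, 0.1, -0.0]
opening: 0.0659
gripper_force: 20.0
```

>>> {"method": "apply_moves", "body": {
  "steps": [0,0,0.4,0,0,0,60,0,0,0.4,0,0,0,60,0,0,0,0,0,0,60,0,0,0,0,0,0,60]
}}

```text
t: 16.33
tool_pos: [0.5749, -0.0182, 0.0713]
orientation: [-2.282, -2.154, 0.006]
force: [-0.5, 0.6, -0.4]
opening: 0.0658
gripper_force: 20.0
```

```bash
python3 -c "
from h import *
dl(bw(.002,.0265,.018)); print(robot.read_state()['tool_pos'])
b=eyes.read_camera('top')[165:240,190:300,::-1];a=eyes.read_camera('side')[150:250,160:290,::-1]
cv2.imwrite('pics/m6.png',np.hstack([cv2.resize(a,(440,338),interpolation=2),cv2.resize(b,(360,245),interpolation=2) if 0 else cv2.resize(b,(360,338))]))"
```

```text
delta [-0.03  0.15  1.78] tool y deg -3.31 bed x -3.33 zdir [-0.005 -0.    -1.   ]
[ 0.57491477 -0.01818754  0.07130591]
```

View pics/m6.png

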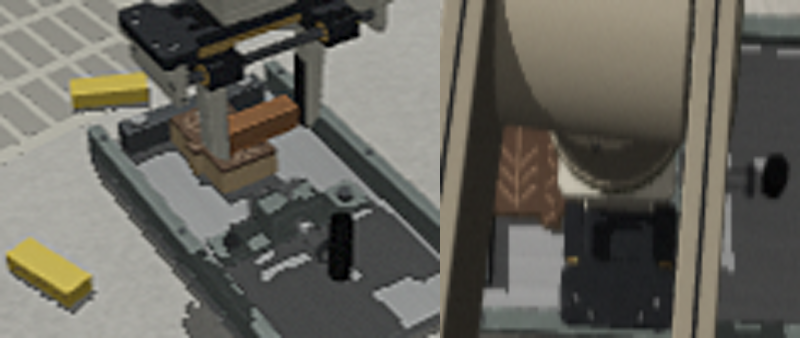

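The spacer hangs over the gap at (262,120) in the side crop, square to the row. I'll lower it in stages and check the force.

>>> {"method": "apply_moves", "body": {
  "steps": [-0.03,0.08,0.5,0,0,0,60,0,0,0.5,0,0,0,60,0,0,0.2,0,0,0,60,0,0,0,0,0,0,60,0,0,0,0,0,0,60]
}}

```text
t: 16.85
tool_pos: [0.5795, -0.0199, 0.0382]
orientation: [2.284, 2.156, -0.001]
force: [-0.7, -0.8, -0.1]
opening: 0.0658
gripper_force: 20.0
```

>>> {"method": "apply_moves", "body": {
  "steps": [0,0,0.15,0,0,0,60,0,0,0.15,0,0,0,60,0,0,0,0,0,0,60]
}}

```text
t: 17.1
tool_pos: [0.5793, -0.0203, 0.0283]
orientation: [2.285, 2.155, -0.001]
force: [-0.2, -0.1, -0.3]
opening: 0.0657
gripper_force: 20.0
```

>>> {"method": "apply_moves", "body": {
  "steps": [0,0,0.15,0,0,0,60,0,0,0.15,0,0,0,60,0,0,0,0,0,0,60,0,0,0,0,0,0,60]
}}

```text
t: 17.43
tool_pos: [0.5791, -0.0204, 0.0191]
orientation: [-2.286, -2.155, 0.002]
force: [-0.8, -0.0, 0.8]
opening: 0.0657
gripper_force: 20.0
```

Clear of both sides. I'll settle it on the bed, release and rise.

>>> {"method": "apply_moves", "body": {
  "steps": [0,0,0.07,0,0,0,60,0,0,0.02,0,0,0,60,0,0,0,0,0,0,60]
}}

```text
t: 17.68
tool_pos: [0.5796, -0.0204, 0.0171]
orientation: [2.285, 2.155, -0.001]
force: [-0.5, -0.7, 0.8]
opening: 0.0658
gripper_force: 20.0
```

>>> {"method": "apply_moves", "body": {
  "steps": [0,0,0,0,0,0,100,0,0,0,0,0,0,100,0,0,0,0,0,0,100,0,0,0,0,0,0,100,0,0,-0.9,0,0,0,100,0,0,-0.9,0,0,0,100,0,0,-0.9,0,0,0,100,0,0,-0.9,0,0,0,100,0,0,0,0,0,0,60]
}}

```text
t: 18.43
tool_pos: [0.5834, -0.0207, 0.132]
orientation: [2.279, 2.15, 0.009]
force: [0.6, -0.1, 1.6]
opening: 0.0895
gripper_force: 0.0
```

```bash
python3 -c "
from h import *
dl(bw(-.001,.013-.094,.12)); print(robot.read_state()['tool_pos'],bw(0,-.081,.07))"
```

```text
delta [-3.55 -0.24  0.4 ] tool y deg -3.35 bed x -3.33 zdir [ 0.01  -0.002 -1.   ]
[ 0.58336606 -0.02067592  0.13195879] [ 0.57100055 -0.12655093  0.07      ]
```

>>> {"method": "apply_moves", "body": {
  "steps": [-0.9,-0.1,0,0,0,0,60,-0.9,-0.1,0,0,0,0,60,-0.9,0,0,0,0,0,60,-0.85,0,0,0,0,0,60,0,0,0,0,0,0,60,0,0,0,0,0,0,60]
}}

```text
t: 18.93
tool_pos: [0.5671, -0.1274, 0.1248]
orientation: [2.288, 2.152, -0.001]
force: [0.1, 0.6, -0.1]
opening: 0.0568
gripper_force: 0.0
```

```bash
python3 -c "
from h import *
dl(bw(0,-.081,.036)); print(robot.read_state()['tool_pos'])
b=eyes.read_camera('top')[165:240,190:300,::-1];a=eyes.read_camera('side')[160:270,170:310,::-1]
cv2.imwrite('pics/m7.png',np.hstack([cv2.resize(a,(430,338),interpolation=2),cv2.resize(b,(370,338),interpolation=2)]))"
```

```text
delta [0.04 0.13 2.96] tool y deg -3.49 bed x -3.33 zdir [-0.    -0.001 -1.   ]
[ 0.56705366 -0.12737112  0.12479139]
```

View pics/m7.png

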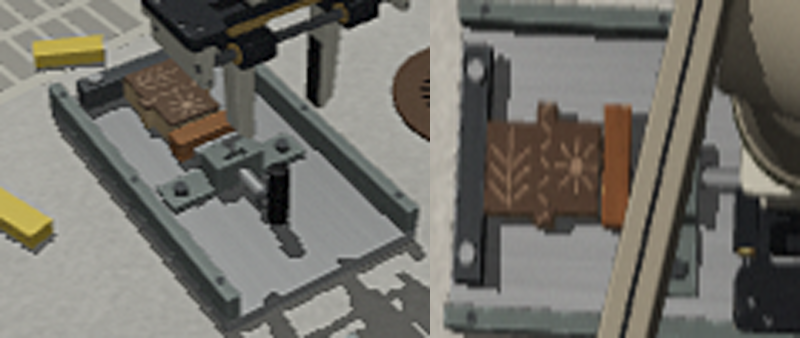

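The row, the spacer (flat and square at (615,165) in the top crop) and the plate are all in order. I'll descend over the black grip and pinch it.

>>> {"method": "apply_moves", "body": {
  "steps": [0.04,0.1,0.7,0,0,0,60,0,0,0.7,0,0,0,60,0,0,0.8,0,0,0,60,0,0,0.75,0,0,0,60,0,0,0,0,0,0,0,0,0,0,0,0,0,0,0,0,0,0,0,0,0,0,0,0,0,0,0,0,0,0,0,0,0,0,0,0,0,0,0,0,0,0],
  "grip_force": 40
}}

```text
t: 19.87
tool_pos: [0.5709, -0.1255, 0.0382]
orientation: [2.284, 2.154, -0.001]
force: [-18.0, 0.7, 12.3]
opening: 0.0205
gripper_force: 8.9
```

>>> {"method": "apply_moves", "body": {
  "steps": [0,0,0,0,0,0,0,0,0,0,0,0,0,0,0,0,0,0,0,0,0,0,0,0,0,0,0,0]
}}

```text
t: 20.2
tool_pos: [0.5694, -0.1255, 0.0378]
orientation: [-2.285, -2.155, 0.004]
force: [-10.5, 1.1, 10.6]
opening: 0.0172
gripper_force: 40.0
```

>>> {"method": "apply_moves", "body": {
  "steps": [0.08,-0.03,0,0,0,0,0,0.08,-0.03,0,0,0,0,0,0.08,0,0,0,0,0,0,0,0,0,0,0,0,0,0,0,0,0,0,0,0]
}}

```text
t: 20.62
tool_pos: [0.5699, -0.1179, 0.0378]
orientation: [2.284, 2.154, 0.0]
force: [-2.0, 0.0, 7.3]
opening: 0.0177
gripper_force: 40.0
```

>>> {"method": "apply_moves", "body": {
  "steps": [0.06,0,0,0,0,0,0,0,0,0,0,0,0,0,0,0,0,0,0,0,0]
}}

```text
t: 20.87
tool_pos: [0.57, -0.1162, 0.0378]
orientation: [2.284, 2.154, 0.0]
force: [-1.6, -0.3, 6.6]
opening: 0.0176
gripper_force: 40.0
```

>>> {"method": "apply_moves", "body": {
  "steps": [0.05,0,0,0,0,0,0,0,0,0,0,0,0,0,0,0,0,0,0,0,0]
}}

```text
t: 21.12
tool_pos: [0.5701, -0.1147, 0.0378]
orientation: [2.284, 2.154, 0.0]
force: [-1.7, -0.3, 7.0]
opening: 0.017
gripper_force: 40.0
```

>>> {"method": "apply_moves", "body": {
  "steps": [0.05,0,0,0,0,0,0,0,0,0,0,0,0,0,0,0,0,0,0,0,0]
}}

```text
t: 21.37
tool_pos: [0.5702, -0.1133, 0.0379]
orientation: [2.284, 2.154, 0.0]
force: [-3.0, -0.9, 7.7]
opening: 0.0177
gripper_force: 40.0
```

>>> {"method": "apply_moves", "body": {
  "steps": [0.05,0,0,0,0,0,0,0,0,0,0,0,0,0,0,0,0,0,0,0,0]
}}

```text
t: 21.62
tool_pos: [0.5701, -0.1132, 0.0379]
orientation: [2.283, 2.153, -0.002]
force: [-2.8, -7.2, 6.2]
opening: 0.0174
gripper_force: 40.0
```

The row is in contact after about 12 mm of travel. I'll build up the press.

>>> {"method": "apply_moves", "body": {
  "steps": [0.07,0,0,0,0,0,0,0.07,0,0,0,0,0,0,0,0,0,0,0,0,0,0,0,0,0,0,0,0,0,0,0,0,0,0,0]
}}

```text
t: 22.03
tool_pos: [0.5702, -0.113, 0.0379]
orientation: [2.281, 2.149, -0.008]
force: [-2.8, -23.7, 3.3]
opening: 0.0173
gripper_force: 40.0
```

```bash
python3 -c "
from h import *
b=eyes.read_camera('top')[165:240,190:300,::-1];a=eyes.read_camera('side')[160:270,170:310,::-1]
cv2.imwrite('pics/m8.png',np.hstack([cv2.resize(a,(430,338),interpolation=2),cv2.resize(b,(370,338),interpolation=2)]));s=robot.read_state();print(s['force'],s['tool_pos'],s['t'])"
```

```text
[ -2.77357179 -24.40073185   2.6842248 ] [ 0.57018497 -0.11303752  0.0379372 ] 22.1333
```

View pics/m8.png

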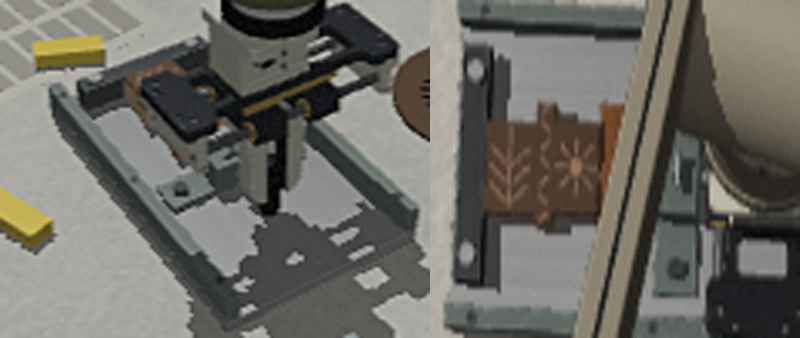

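The row (485–620 in the top crop) is tight and square, the spacer is flat, and the grip is held with about 24 N of steady push. Handing in.

```bash
python3 -c "
from plant import robot
print(robot.close_job())"
```

```text
the job is handed in; nothing more can be done
None
```

The job is handed in, though no verdict came back: the strip stands upright, one spacer fills the gap, and the row is tight against the head bar with the pusher held by its grip at about 24 N. The two spare spacers are still on the newsprint, and I left the ink tin, flask and roller alone.

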